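# Turn the orange camping cup mouth-up on the cork mat

### The arm

A 7-joint arm with a two-finger parallel gripper is mounted at the origin on the work surface. World frame = base frame: x ahead of the robot, y to its left, z up, the work surface at z = 0. Lengths are in mm, angles in rad, forces in N, time in s.
With the tool pointing down it reaches from about 400 to 875 mm from the base axis. Payload 4.4 kg.
Tool frame: the origin (TCP) lies at the very end of the fingers, on their centre line; the grasp point (between the pads) lies 19 mm behind it; z points along the fingers, y is the line along which they close (so a half turn about z gives the same grasp; the last joint's range is limited). The gripper opens to 85 mm and grips with 20 to 120 N. Pads are 22 mm wide; open, the fingers measure 114 mm over their backs; the gripper's body (76 mm by 85 mm) begins 54 mm behind the grasp point. The pads swing forward as they close: fully open they stand 13 mm farther back than shut.
Start: joints at [1.263, 0.628, 0.038, 1.517, -0.027, 0.996, -0.02], TCP at [155.67, -631.098, 231.313] pointing down, gripper open.
Joint ranges: [-3.06, 3.06], [-0.37, 2.12], [-1.25, 1.32], [0.18, 2.47], [-1.1, 4.24], [0.23, 1.98], [-2.94, 2.94]. Speed limits (rad/s): [2.57, 2.57, 3.14, 3.14, 3.14, 3.14, 3.14].

### API

Orientations are given as [roll, pitch, yaw] about the fixed x, y, z axes, in that order (R = Rz(yaw) Ry(pitch) Rx(roll)).
In Python, from cell import sensors, get_image, camera_params, order gives the robot as it stands.
- The arm moves only by the shell command python3 -m inch 'ROWS' [OPENING]. ROWS is JSON, a list that holds one entry, the list of rows, each a list of 4 numbers: the shift along the tool's x, y, z in cm, then the turn about the tool's z in degrees. A call has 1 to 8 rows; each row is the pose to reach, as a shift and turn from the pose commanded when the call began, along the tool's axes at that moment; what a row does not reach only later rows make up. A row lasts 1/12 s, in which the tool goes at most 41.7 mm and 7.16 degrees, less where a joint would pass 70% of its speed; a pose out of reach is approached as far as the arm can. A call with a gripper value outside its range is refused whole. OPENING is the finger opening in cm, from 0 to 8.54, set as the call begins (- or left out, the last holds). The fingers move at their own pace and stop on an object; the grip force is fixed at half the most. Time passes only in rows, so rows that repeat a pose let the fingers close. It gives the time, the measured TCP pose, the force, the opening and the grip force at its end, in the units of the state.
- sensors.read_state(): the state, without advancing time (a new reading comes with each control period).
- get_image(name): name is "scene" or "top" or "wrist"; returns the picture (400x640x3 uint8, blue, green, red); there is no depth.
- camera_params(name): a dict with "mtx" (3x3 intrinsics, pixels), "rvec" (rotation vector, rad) and "tvec" (3), from world to camera coordinates, as OpenCV has them. Camera axes: x right, y down, z forward; pixel columns grow to the right and rows downward; lengths in mm; the calibration is good to about 2 mm. The wrist camera is an equidistant fisheye: a pixel r from the principal point sees the ray r / f radians off the axis. A picture is of the moment at which its call begins: read the wrist's pose just before it. camera_params takes no time and is no camera call; for the wrist camera it gives the pose at the moment of the call.
- order.finish_job(): hands the job in; it is judged then, once.
The state is a dict: "clock": time; "qpos": joint angles; "qd": joint speeds; "tau": joint torques, N m; "eef_pos": TCP position; "tool_rot": TCP orientation; "force": force on the tool from outside, world axes, zero at the start; "torque": the same for the moment, N m; "width": finger opening in mm; "gripper_force": force on a finger pad.
Only numpy, scipy, OpenCV 4.12 (cv2) and the standard library are available. Lean on these libraries where they do the work, as an engineer would, in place of code of your own. Each camera call takes 0.05 s, during which the arm holds its last target. There are 200 camera calls.

### The job

The two camping cups are drying upside down in the coffee corner. Turn the one with the orange handle over and stand it mouth-up, with its whole bottom on the round cork mat, without dropping it. Leave the blue cup as it is.

Things in the scene. Friction and masses are not known exactly. Their poses are not given: they have to be found in the camera images.
- orange_cup: Low flared steel camping cup, 240 g, heavy orange bottom, one orange handle. Mouth 124 mm across, bottom 84 mm, 44 mm high, wall 4 mm. Starts mouth-down. Origin: centre of the mouth (on the table at the start). z points from mouth to bottom (up at the start, down once mouth-up); x points from the cup's axis along the handle, at the start within 25 degrees of away from the robot.
- orange_cup_handle (a point): Good pinching point on the orange handle, 95 mm from the cup's axis, 22 mm from the mouth plane; axes as the cup's. The handle is a straight flat bar along the cup's x, 10 mm wide (cup's y), 18 mm tall (cup's z), ending 120 mm from the axis, clear of the wall beyond about 62 mm.
- orange_cup_bottom (a point): Centre of the outer face of the orange bottom, 44 mm from the mouth. Bottom-heavy: tipped handle-up by 80 degrees or more from mouth-down and let go with the edge opposite the handle on the mat, the cup falls onto its bottom by itself; this point ends about 90 mm from where that edge stood, on the side the bottom faced, and the handle comes down on that side.
- blue_cup: The same cup with blue bottom and handle, also mouth-down, handle roughly away from the robot; it stays where it is.
- mat: Round brown cork mat fixed on the table, 240 mm across, 4 mm thick; origin at the centre of its underside, z up.
Mind the look-alikes: they are no part of the job. What is shaped like the orange_cup but yellow is not meant.

How it is judged (in metres and radians):
At the end, for the whole second after the job is handed in: The orange cup stands mouth-up within 10 degrees, at rest, its bottom on the mat and centred within 80 mm of the mat's centre (so the whole bottom is on it). The blue cup is still mouth-down within 20 mm of where it started (angle between orange_cup's own z axis and vertical above 2.96 rad and horizontal distance between orange_cup_bottom and mat below 0.08 m and height (world z) of orange_cup_bottom below 0.012 m and linear speed of orange_cup below 0.02 m/s and distance of blue_cup from where it was at the start of the episode below 0.02 m and angle between blue_cup's own z axis and vertical below 0.17 rad); the robot touches nothing.
It fails at once if the orange cup is dropped (moves faster than 1.5 m/s out of the fingers, as after a free fall of over 100 mm) (linear speed of orange_cup above 1.5 m/s and contact force between the fingers and orange_cup below 0.05 N).
It fails at once if the blue cup is tipped (angle between blue_cup's own z axis and vertical above 0.6 rad).
It also fails if it takes over 42 s, if anything falls off the work surface, if the arm or the gripper's body presses on something with over 40 N, if the wrist force passes 120 N, or if a joint passes its speed limit or range.

## Working session

There is one attempt and no reset: what is moved stays moved. The work goes in short steps, Python scripts to look and compute and a shell command to move; the robot and the scene stay as the last step left them, time stands still between calls to the robot, and variables do not carry over. Pictures are saved under pics/ and viewed, at most 10 in all, crops included, and the job is handed in when it is done.

```bash
ls; mkdir -p pics; python3 - <<'E'
from cell import *
import cv2
for n in("top","scene"):
    cv2.imwrite(f"pics/{n}1.png",get_image(n)); p=camera_params(n); print(n,p)
s=sensors.read_state(); print(s)
E
```

```text
pics
top {'mtx': array([[361.75046248,   0.        , 323.84663561],
       [  0.        , 361.75046248, 203.96850473],
       [  0.        ,   0.        ,   1.        ]]), 'rvec': array([ 2.12134895, -2.09367709,  0.21400431]), 'tvec': array([ 60.31276916, 477.04771973, 986.76881591])}
scene {'mtx': array([[387.51167986,   0.        , 312.81872599],
       [  0.        , 387.51167986, 190.44681915],
       [  0.        ,   0.        ,   1.        ]]), 'rvec': array([ 0.7162055 ,  2.63559221, -1.08520538]), 'tvec': array([ 363.47667356, -178.9485832 , 1266.60041564])}
{'clock': 0.1, 'qpos': array([ 1.26321237,  0.62926202,  0.0384487 ,  1.5182829 , -0.02698808,
        0.9962962 , -0.01998187]), 'qd': array([-0.0005318 , -0.00124614,  0.00075753, -0.00151537, -0.00053926,
        0.0015034 ,  0.00038419]), 'tau': array([ 2.61489055e-03, -5.64544487e+01,  1.23060577e+00, -1.93974960e+01,
        1.13508772e-02,  5.51270175e-03, -4.36704727e-05]), 'eef_pos': array([ 155.5203784 , -630.5356024 ,  230.47092471]), 'tool_rot': array([-3.13986257e+00,  3.05522180e-05,  2.41805076e-01]), 'force': array([-0.28722009, -0.76872171, -0.11899436]), 'torque': array([-0.02434104,  0.04130246,  0.05115786]), 'gripper_force': 0.0, 'width': 84.90306249027827}
```

View pics/top1.png

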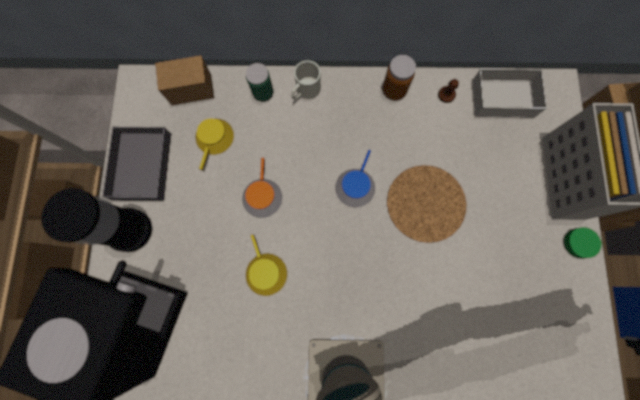

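View pics/scene1.png

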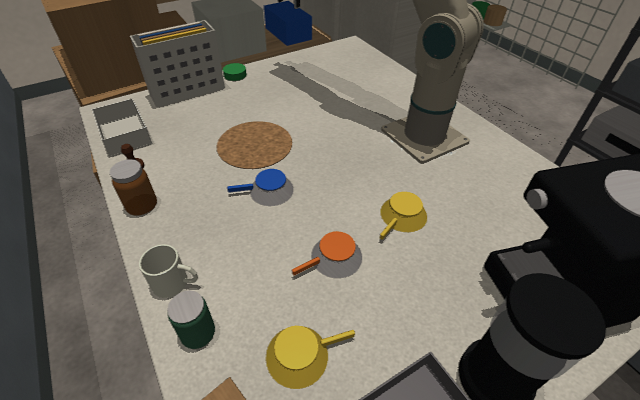

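The top view shows these cups: orange at (260,194) with its handle end at (262,160), yellow at (211,131) and (264,273), blue at (356,184). The mat is at (427,203). The orange one is my choice, and I'll check it in a crop.

```bash
cat > h.py <<'E'
import cv2,numpy as np
from cell import *
def ray(n,uv,z,p=None):
    p=p or camera_params(n);R=cv2.Rodrigues(np.array(p['rvec'],float))[0];t=np.array(p['tvec']);K=p['mtx']
    if n=='wrist':
        d=np.array([(uv[0]-K[0,2])/K[0,0],(uv[1]-K[1,2])/K[1,1]]);r=np.hypot(*d)
        v=np.r_[np.sin(r)*d/max(r,1e-9),np.cos(r)]
    else: v=np.linalg.inv(K)@[uv[0],uv[1],1]
    c=-R.T@t; w=R.T@v
    return c+w*(z-c[2])/w[2]
def proj(n,P):
    p=camera_params(n);return cv2.projectPoints(np.float64([P]),np.array(p['rvec'],float),np.array(p['tvec'],float),p['mtx'],None)[0].ravel()
E
python3 - <<'E'
from h import *
s=sensors.read_state()
print(proj('top',s['eef_pos']),proj('scene',s['eef_pos']),proj('top',[0,0,0.]))
im=cv2.imread('pics/top1.png');cv2.imwrite('pics/c1.png',cv2.resize(im[140:260,220:480],None,fx=3,fy=3,interpolation=2))
hsv=cv2.cvtColor(im,cv2.COLOR_BGR2HSV)
for nm,lo,hi in(('or',(3,150,100),(14,255,255)),('bl',(105,150,80),(125,255,255)),('mat',(8,80,60),(20,200,255))):
    m=cv2.inRange(hsv,lo,hi);n,l,st,c=cv2.connectedComponentsWithStats(m)
    for i in range(1,n):
        if st[i,4]>40: print(nm,c[i].round(1),st[i])
for nm,uv,z in(('orange bottom',(259.5,194.5),44),('or handle end',(263,158.5),31),('blue',(356,184),44),('mat',(427,203.5),4)): print(nm,ray('top',uv,z).round(1))
E
```

```text
[641.21946302 334.60850401] [288.51049452   8.34598618] [345.95735879 378.85468927]
or [259.5 192.4] [246 159  28  50 628]
bl [626.1 153.2] [618 113  17  81 318]
bl [355.8 183.7] [343 169  27  29 559]
mat [180.3  72.8] [ 155   55   51   37 1399]
mat [398.6  78.8] [386  67  27  23 128]
mat [620.1  91.9] [607  83  33  20 411]
mat [449.6  97.5] [443  91  12  11  53]
mat [617.5 152.8] [608 111  20  84 627]
mat [ 33.7 219.9] [   0  131  102  235 7278]
mat [260.1 190.1] [245 157  30  53 523]
mat [426.2 203.5] [ 387  166   79   76 4736]
mat [623.8 305.8] [ 602  231   38  169 1830]
mat [ 11.8 394.7] [  0 386  35  14 264]
orange bottom [503.4 253.9  44. ]
or handle end [617.8 251.5  31. ]
blue [538.3 -26.4  44. ]
mat [ 491.4 -241.8    4. ]
```

View pics/c1.png

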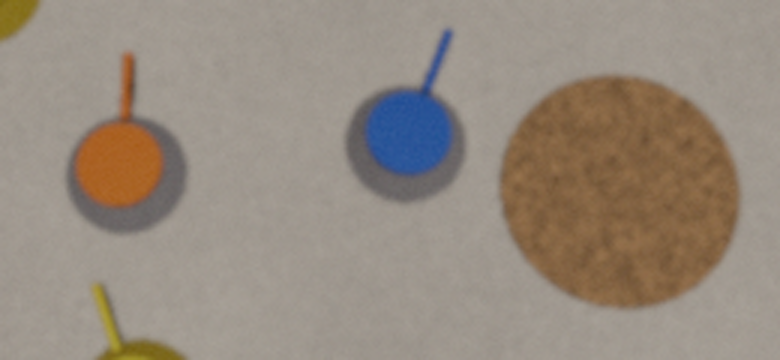

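The crop confirms the orange cup: crop pixel (119,164) for the bottom, handle end (128,54). Mat centre is at crop (620,190). The tool only turns about its own z, so the plan has four steps:
1. Pinch the handle from above.
2. Lift it so the cup hangs handle-up.
3. Stand the far edge on the mat about 90 mm beyond its centre.
4. Release.

```bash
cat >> h.py <<'E'
from scipy.spatial.transform import Rotation as Ro
def d(P,yaw=None,s=None):
    s=s or sensors.read_state();R=Ro.from_euler('xyz',s['tool_rot']).as_matrix()
    y=s['tool_rot'][2]
    print('shift cm',(R.T@(np.array(P,float)-s['eef_pos'])/10).round(2),'turn',None if yaw is None else round(-np.degrees(yaw-y),1))
E
python3 - <<'E'
from h import *
print(ray('top',(262.3,198.3),0), ray('top',(127/3+220,120/3+140),31))
d([460,-280,230],0); d([590,252,160],0)
E
```

```text
[502.13316171 253.28884799   0.        ] [550.76126017 250.23270392  31.        ]
shift cm [ 37.96 -26.74   0.09] turn 13.9
shift cm [ 63.32 -75.27   7.18] turn 13.9
```

```bash
python3 -m inch '[[[4,-2.5,0,6],[8,-5,0,12],[11.5,-7.5,0,14],[15,-10,0,14],[18,-12.5,0,14],[21.5,-15,0,14],[25,-17.5,0,14],[28,-20,0,14]]]'
python3 -c "
from h import *
d([530,50,200],0); d([590,252,160],0);d([480,-150,210],0)"
```

```text
clock: 0.77
eef_pos: [374.0, -376.9, 231.2]
tool_rot: [-3.142, -0.0, -0.003]
force: [0.5, 0.0, 0.3]
width: 85.4
gripper_force: 0.0
shift cm [ 15.49 -42.73   3.12] turn -0.1
shift cm [ 21.43 -62.95   7.12] turn -0.1
shift cm [ 10.54 -22.72   2.12] turn -0.1
```

```bash
python3 -m inch '[[[1,-4,0,0],[2,-8,0,0],[3,-12,0,0],[4,-16,0,0],[5,-20,0,0],[6,-24,0,0],[7,-28,0,0],[8,-32,0,0]]]'
python3 -m inch '[[[1.2,-3.9,0.5,0],[2.4,-7.8,1,0],[3.6,-11.5,2,0],[5,-15,3,0],[6.5,-19,4,0],[8,-23,5,0],[8,-26.5,6,0],[8,-26.5,6,0]]]'
python3 - <<'E'
from h import *
d([600,252,160],-0.02)
p=camera_params('wrist');im=get_image('wrist');cv2.imwrite('pics/w1.png',im);np.save('pw.npy',p,allow_pickle=True)
print(p)
E
```

```text
clock: 1.43
eef_pos: [453.6, -56.9, 231.3]
tool_rot: [3.142, 0.0, -0.003]
force: [0.1, 0.6, 0.0]
width: 85.6
gripper_force: 0.0
clock: 2.1
eef_pos: [532.5, 216.6, 168.9]
tool_rot: [-3.136, 0.003, 0.009]
force: [-1.0, 0.7, -0.3]
width: 85.2
gripper_force: 0.0
shift cm [ 6.78 -3.47  0.89] turn 1.7
{'mtx': array([[309.70691629,   0.        , 319.88035398],
       [  0.        , 309.70691629, 200.87507744],
       [  0.        ,   0.        ,   1.        ]]), 'rvec': array([-2.07065513,  2.0505433 ,  0.32143657]), 'tvec': array([213.34983557, 488.37698988, 477.21595522])}
```

View pics/w1.png

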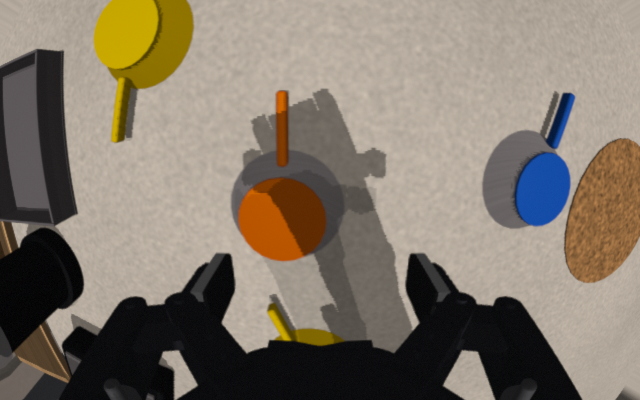

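The wrist view shows the orange cup: bottom centre (282,219), handle from (283,163) to its end at (282,92). Mat is at the right edge.

```bash
python3 - <<'E'
from h import *
p=np.load('pw.npy',allow_pickle=True).item()
for nm,uv,z in(('b',(282,219),44),('end',(282,92),31),('root',(283,163),31),('mouth',(287.5,203),0)): print(nm,ray('wrist',uv,z,p).round(1))
d([596,252,120],0);d([596,252,6],0)
E
```

```text
b [505.2 252.5  44. ]
end [620.5 252.3  31. ]
root [555.3 251.9  31. ]
mouth [506.7 252.    0. ]
shift cm [ 6.38 -3.98  4.93] turn 0.3
shift cm [ 6.42 -3.96 16.33] turn 0.3
```

```bash
python3 -m inch '[[[3,-2,2,0],[6.8,-4,4,0],[6.8,-4,5,0],[6.8,-4,8,0],[6.8,-4,10,0],[6.8,-4,10,0],[6.8,-4,10,0]]]'
python3 - <<'E'
from h import *
d([600,252,6],0)
cv2.imwrite('pics/w2.png',get_image('wrist'))
E
```

```text
clock: 2.73
eef_pos: [601.6, 244.0, 70.5]
tool_rot: [3.14, 0.003, -0.004]
force: [-0.7, 0.1, 0.7]
width: 85.3
gripper_force: 0.0
shift cm [-0.14 -0.81  6.45] turn -0.2
```

View pics/w2.png

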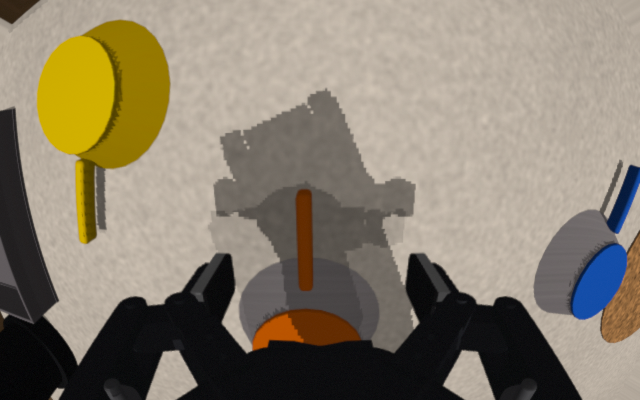

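The handle runs from (304,190) to (306,290), left of the finger centre line at about column 321, so a shift of about 8 mm towards −y of the tool agrees with the measurement. Now I'll descend and close.

```bash
python3 -m inch '[[[0,-0.8,2,0],[0,-0.8,4,0],[0,-0.8,5.5,0],[0,-0.8,6.3,0],[0,-0.8,6.3,0],[0,-0.8,6.3,0]]]'
python3 -m inch '[[[0,0,0,0],[0,0,0,0],[0,0,0,0],[0,0,0,0],[0,0,0,0],[0,0,0,0],[0,0,0,0],[0,0,0,0]]]' 0
```

```text
clock: 3.28
eef_pos: [603.0, 253.4, 8.9]
tool_rot: [3.141, -0.001, -0.003]
force: [-0.4, 0.0, 0.2]
width: 85.0
gripper_force: 0.0
clock: 3.95
eef_pos: [602.7, 253.8, 8.7]
tool_rot: [-3.141, -0.0, -0.003]
force: [0.2, 0.6, 2.6]
width: 8.3
gripper_force: 60.0
```

```bash
python3 -m inch '[[[0,0,-1.5,0],[0,0,-3,0],[0,0,-5,0],[0,0,-7,0],[0,0,-9,0],[0,0,-11,0],[0,0,-13,0],[0,0,-15,0]]]'
python3 -m inch '[[[0,0,-2,0],[0,0,-4,0],[0,0,-6,0],[0,0,-8,0],[0,0,-10,0],[0,0,-11,0],[0,0,-11,0],[0,0,-11,0]]]'
python3 - <<'E'
from h import *
im=get_image('scene');p=proj('scene',sensors.read_state()['eef_pos']).astype(int);print(p)
x,y=max(p[0]-130,0),max(p[1]-90,0)
cv2.imwrite('pics/s2.png',cv2.resize(im[y:y+200,x:x+260],None,fx=3,fy=3))
E
```

```text
clock: 4.62
eef_pos: [602.3, 253.6, 160.0]
tool_rot: [3.142, -0.0, -0.003]
force: [0.3, -0.7, -2.6]
width: 8.7
gripper_force: 59.3
clock: 5.28
eef_pos: [602.4, 253.6, 268.4]
tool_rot: [-3.142, -0.0, -0.003]
force: [-0.8, 0.7, -2.2]
width: 8.7
gripper_force: 59.4
[298 192]
```

View pics/s2.png

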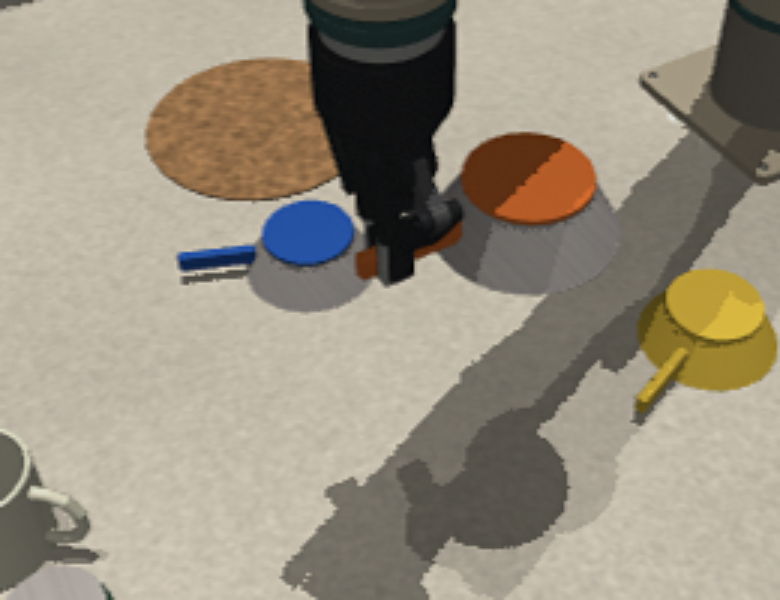

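Friction holds the cup nearly level, with the bottom facing up beside the gripper. It doesn't swing down by itself. I'll carry it over the mat with the handle along yaw −45°, rest its far edge there, and loosen the grip so it pivots.

```bash
python3 -m inch '[[[0,3,0,6],[0.5,7,0,12],[1,11,0,18],[1.5,15,0,24],[2,19,0,30],[2.5,23,0,36],[3,27,0,42],[3,31,0,45]]]'
python3 -c "
from h import *
d([666,-417,120],-np.pi/4)
for uv in ((400,92),(448,95),(508,110),(547,218)): print(ray('top',uv,0).round())"
```

```text
clock: 6.0
eef_pos: [631.4, -58.0, 266.4]
tool_rot: [3.14, 0.001, -0.792]
force: [0.6, 0.6, -2.2]
width: 9.1
gripper_force: 59.3
shift cm [28.01 22.72 14.65] turn -0.4
[ 858. -173.    0.]
[ 849. -326.    0.]
[ 799. -513.    0.]
[ 453. -597.    0.]
```

```bash
python3 -m inch '[[[3,2.5,0,0],[6,5,0,0],[9,7.5,1,0],[12,10,2,0],[15,12.5,3,0],[18,15,4,0],[21,17.5,6,0],[24,20,8,0]]]'
python3 -m inch '[[[2,1.5,2,0],[4,2.7,4,0],[4,2.7,6,0],[4,2.7,6.5,0],[4,2.7,6.5,0],[4,2.7,6.5,0]]]'
python3 - <<'E'
from h import *
d([666,-417,19],-np.pi/4)
im=get_image('scene');s=sensors.read_state();p=proj('scene',s['eef_pos']).astype(int);print(p)
x,y=max(p[0]-130,0),max(p[1]-110,0)
cv2.imwrite('pics/s3.png',cv2.resize(im[y:y+200,x:x+260],None,fx=3,fy=3))
E
```

```text
clock: 6.67
eef_pos: [658.1, -365.3, 188.0]
tool_rot: [3.141, 0.002, -0.788]
force: [1.8, -0.5, -2.4]
width: 9.0
gripper_force: 59.3
clock: 7.17
eef_pos: [668.3, -409.3, 124.7]
tool_rot: [-3.141, 0.002, -0.787]
force: [-0.9, -0.2, -2.1]
width: 9.0
gripper_force: 59.3
shift cm [ 0.4   0.71 10.57] turn -0.1
[175  99]
```

View pics/s3.png

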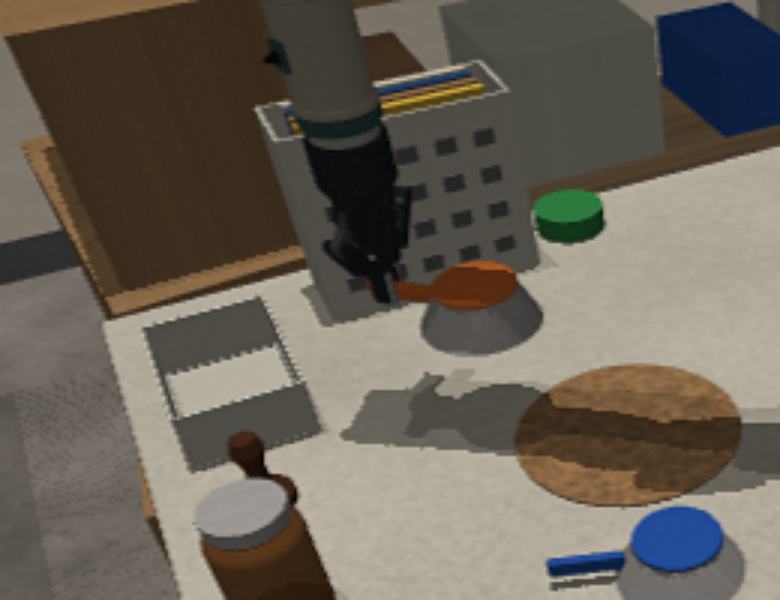

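The cup hangs at crop (480,300), near level and slightly tipped. The mat is at (630,435) in the crop. I'll lower it to just above the mat.

```bash
python3 -m inch '[[[0.3,0.6,2,0],[0.3,0.6,4,0],[0.3,0.6,5.5,0],[0.3,0.6,7,0],[0.3,0.6,7.5,0],[0.3,0.6,7.5,0]]]'
python3 -m inch '[[[0,0,0.5,0],[0,0,1,0],[0,0,1,0]]]'
python3 -m inch '[[[0,0,0.4,0],[0,0,0.8,0],[0,0,0.8,0]]]'
```

```text
clock: 7.72
eef_pos: [665.4, -416.1, 48.8]
tool_rot: [3.141, 0.003, -0.787]
force: [-0.7, 0.5, -2.2]
width: 8.9
gripper_force: 59.3
clock: 7.97
eef_pos: [665.8, -417.2, 40.0]
tool_rot: [-3.142, 0.0, -0.788]
force: [-1.1, 0.1, -2.8]
width: 8.9
gripper_force: 59.3
clock: 8.22
eef_pos: [665.4, -417.1, 31.5]
tool_rot: [3.141, 0.001, -0.788]
force: [-0.8, 0.3, -1.9]
width: 8.7
gripper_force: 59.3
```

```bash
python3 -m inch '[[[0,0,0.6,0],[0,0,0.6,0],[0,0,0.6,0]]]' 0.8
python3 -m inch '[[[0,0,0,0],[0,0,0,0]]]' 0.88
python3 -m inch '[[[0,0,0,0],[0,0,0,0]]]' 0.94
python3 -m inch '[[[0,0,0,0],[0,0,0,0]]]' 0.98
```

```text
clock: 8.47
eef_pos: [665.5, -417.1, 25.7]
tool_rot: [3.141, 0.001, -0.788]
force: [-0.1, 0.3, -2.7]
width: 8.4
gripper_force: 59.3
clock: 8.63
eef_pos: [666.0, -417.5, 26.6]
tool_rot: [-3.142, -0.0, -0.788]
force: [0.8, -0.6, -2.4]
width: 8.8
gripper_force: 47.7
clock: 8.8
eef_pos: [665.9, -417.4, 26.6]
tool_rot: [-3.142, -0.0, -0.788]
force: [0.3, 0.2, -2.3]
width: 9.6
gripper_force: 23.9
clock: 8.97
eef_pos: [665.9, -417.4, 26.7]
tool_rot: [-3.141, -0.0, -0.788]
force: [0.5, -0.7, -0.1]
width: 9.7
gripper_force: 7.9
```

Opening 0.98 gives a light grip of 8 N, and the cup's far edge is now resting on the mat. I'll raise the handle along an arc about that edge.

```bash
python3 -m inch '[[[-0.3,0,-1.2,0],[-0.9,0,-2.6,0],[-1.6,0,-3.9,0],[-2.4,0,-5.1,0],[-3.3,0,-6.3,0],[-4.2,0,-7.3,0],[-4.2,0,-7.3,0]]]' 0.98
python3 - <<'E'
from h import *
im=get_image('scene');s=sensors.read_state();p=proj('scene',s['eef_pos']).astype(int);print(p)
x,y=max(p[0]-80,0),max(p[1]-80,0)
cv2.imwrite('pics/s4.png',cv2.resize(im[y:y+150,x:x+200],None,fx=3,fy=3))
E
```

```text
clock: 9.55
eef_pos: [636.6, -387.1, 103.1]
tool_rot: [-3.14, -0.003, -0.787]
force: [-0.3, 1.1, 0.2]
width: 9.8
gripper_force: 8.3
[189 106]
```

View pics/s4.png

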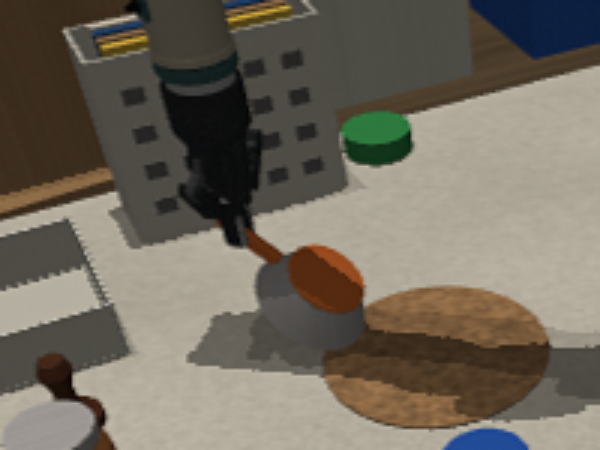

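The cup tilts handle-up as planned: handle at (262,245), orange bottom at (325,280) facing the mat, far edge near (348,347) on the mat's border. I'll continue the arc.

```bash
python3 -m inch '[[[-1.2,0,-1,0],[-2.3,0,-1.9,0],[-3.4,0,-2.7,0],[-4.7,0,-3.4,0],[-6,0,-4,0],[-7.3,0,-4.4,0],[-8.7,0,-4.7,0],[-8.7,0,-4.7,0]]]' 0.98
python3 -m inch '[[[-1.4,0,-0.2,0],[-2.8,0,-0.2,0],[-4,0,-0.1,0],[-4,0,-0.1,0]]]' 0.98
python3 - <<'E'
from h import *
im=get_image('scene');s=sensors.read_state();p=proj('scene',s['eef_pos']).astype(int);print(p)
x,y=max(p[0]-80,0),max(p[1]-60,0)
cv2.imwrite('pics/s5.png',cv2.resize(im[y:y+150,x:x+200],None,fx=3,fy=3))
E
```

```text
clock: 10.27
eef_pos: [574.2, -325.1, 147.4]
tool_rot: [-3.141, 0.0, -0.787]
force: [-0.5, -0.4, 2.2]
width: 9.7
gripper_force: 9.9
clock: 10.6
eef_pos: [546.8, -297.6, 148.6]
tool_rot: [-3.141, -0.001, -0.788]
force: [-1.1, -0.5, 6.6]
width: 10.3
gripper_force: 11.4
[225  99]
```

View pics/s5.png

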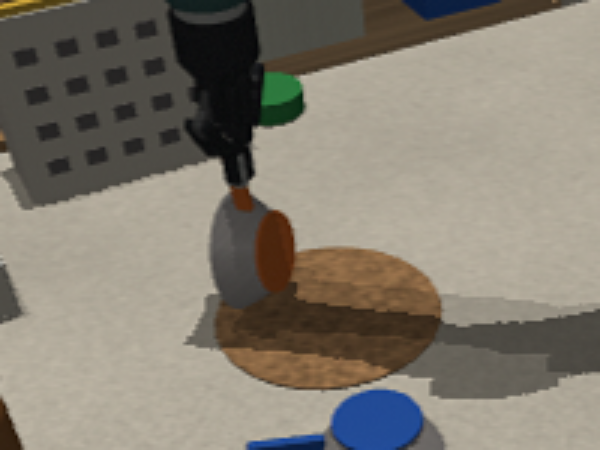

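The cup is nearly upright on edge: contact at crop (235,305), well on the mat, with the orange bottom facing the mat's centre.

```bash
python3 - <<'E'
from h import *
for uv in((145+235/3,39+305/3),):
  e=ray('scene',uv,4);print(e, np.hypot(*(e[:2]-[491.4,-241.8])))
E
python3 -m inch '[[[-0.8,0,0,0],[-1.2,0,0,0],[-1.2,0,0,0]]]' 0.98
```

```text
[ 576.88524523 -300.55893654    4.        ] 103.73205760696258
clock: 10.9
eef_pos: [538.1, -288.9, 147.5]
tool_rot: [-3.142, 0.0, -0.788]
force: [-0.2, 0.9, 4.2]
width: 9.6
gripper_force: 11.2
```

```bash
python3 -m inch '[[[0,0,0,0],[0,0,0,0],[0,0,0,0],[0,0,0,0],[0,0,0,0],[0,0,0,0],[0,0,0,0],[0,0,0,0]]]' 5
python3 -m inch '[[[0,0,-2,0],[0,0,-5,0],[0,0,-8,0],[0,0,-11,0],[0,0,-14,0],[3,0,-15,0],[6,0,-15,0],[9,0,-15,0]]]'
python3 -m inch '[[[3,0,0,0],[6,0,0,0],[9,0,0,0],[9,0,0,0],[9,0,0,0]]]'
python3 - <<'E'
from h import *
im=get_image('scene')
cv2.imwrite('pics/s6.png',cv2.resize(im[80:230,150:350],None,fx=3,fy=3))
cv2.imwrite('pics/t6.png',get_image('top'))
E
```

```text
clock: 11.57
eef_pos: [538.2, -289.1, 147.3]
tool_rot: [3.142, 0.0, -0.788]
force: [-0.3, -0.3, 0.3]
width: 49.7
gripper_force: 0.0
clock: 12.23
eef_pos: [602.9, -353.5, 299.6]
tool_rot: [-3.14, -0.003, -0.787]
force: [0.6, -1.8, -0.9]
width: 49.8
gripper_force: 0.0
clock: 12.65
eef_pos: [664.8, -417.6, 294.9]
tool_rot: [3.14, 0.002, -0.789]
force: [0.5, 0.5, -0.4]
width: 49.9
gripper_force: 0.0
```

View pics/s6.png

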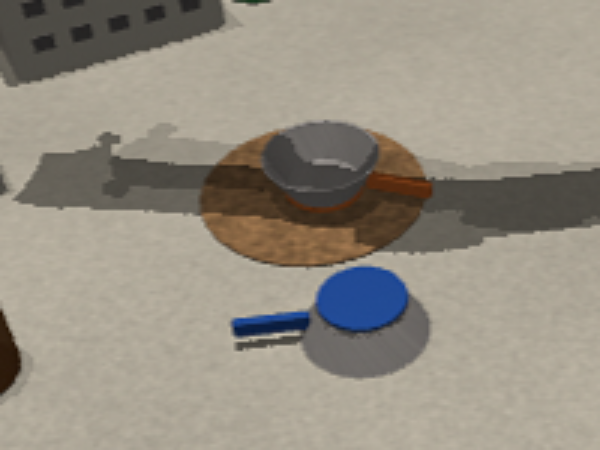

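The orange cup stands mouth-up on the mat: base at about crop (322,190), mat centre (312,195). The blue cup is unmoved, so I'm handing in.

```bash
python3 -c "
from h import *
print(ray('scene',(150+320/3,80+163/3),48).round())
print(order.finish_job())"
```

```text
[ 492. -222.   48.]
the job is handed in; nothing more can be done
None
```

The orange cup now stands mouth-up on the cork mat, about 20 mm off its centre, and the blue cup looks unmoved in the last picture; the job was handed in at about 12.8 s, and no verdict came back.

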